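Close, bolt and start the curing box

TASK

A cast sample lies in the open curing box, ready to be cured. With the tips of the closed fingers, without gripping or lifting anything, push the white lid down until it is fully shut, then push the bolt on the lid by its black knob all the way home into the steel keeper on the right side of the box, and then press the green key right down and let it spring back to start the lamps. Be gentle: do not shove the box along the bench, touch the sample or press the orange stop key, and leave the other things where they are.

Things in the scene. Friction and masses are not known exactly. Their poses are not given: they have to be found in the camera images.
- cure_box: grey curing box, 100 mm deep (x), 140 mm wide (y), 80 mm tall without its lid, 2.6 kg, standing loose on rubber feet; origin under its centre on the bench; its front with the amber window faces its own -x, its left is +y, z is up. On its right side (y = -70 to -76 mm, x = -24 mm) a steel keeper stands up to z = 117 mm
- lid_hinge (a point): middle of the lid's hinge line, which runs along the box's y at x = 46, z = 82 mm in the box's frame
- lid (a joint): opening angle of the white lid, rad: 0 flat and shut (stop), up to 1.3; it opens upwards about its rear edge. The lid is 100 mm deep, 140 mm wide, 18 mm thick, its top 16 mm above the hinge line (98 mm above the bench when shut). The hinge is stiff: the lid stays where it is left; about 2 to 5 N at the front lip closes it
- lid_lip (a point): middle of the top face of the blue lip on the lid's front edge, moves with the lid: lip 90 mm wide (y), sticking out about 15 mm in front of the lid, 10 mm thick; this point is 103 mm in front of the hinge line and 10 mm above it; with the lid shut it lies at x = -57, y = 0, z = 92 mm in the box's frame
- bolt (a joint): how far the shoot bolt on top of the lid is drawn back, m: 0 is home in the keeper (stop), up to 0.030; it runs along the box's y and goes home towards -y (right). About 1.2 N of friction; stays where it is left
- bolt_knob (a point): centre of the top of the bolt's black knob, moves with bolt and lid: upright knob 12 mm (x) by 14 mm (y), its top 38 mm above the lid's top. With lid shut and bolt home it lies at x = -24, y = -6, z = 136 mm in the box's frame. The steel rod (9 mm thick) runs on both sides of it along y, its top at z = 109 mm; a guide at y = +41 to +51 mm reaches z = 112 mm
- green_key (a joint): how far the green key (start) is pressed, m: 0 up, 0.004 fully down; springs back; about 1.3 N to start, 4 N fully down
- green_key_top (a point): centre of the top face of the green key on the lid, 18 mm (x) by 22 mm (y), 6 mm proud of the lid; with the lid shut it faces up and lies at x = 16, y = 36, z = 104 mm in the box's frame (left rear of the lid)
- orange_key (a joint): how far the orange key (stop) is pressed, m, built like the green key; it must stay up
- orange_key_top (a point): centre of the top face of the orange key, same size as the green one, at y = -36 mm
- sample: small sand-coloured cast bar 44x98x16 mm lying loose on the floor of the box (floor 16 mm above the bench); origin under its centre
- mixing_cup: white mixing cup, 79 mm across, 88 mm tall, loose; origin under its centre
- grey_block: grey cast block 56x76x61 mm, loose; origin under its centre
- rose_bar: dull pink cast sample bar 72x102x24 mm lying on the bench, loose; origin under its centre
- marker: black marker pen 130 mm long, 16 mm thick, lying on the bench; origin under its centre

How it is judged (in metres and radians):
On the way, in this order (a step that is already met when the one before it is completed fails the run):
1. the lid is shut (within 0.04 rad, about 4 mm at its lip) (value of joint lid below 0.04 rad), for 0.2 s.
2. with the lid shut, the bolt is home (within 4 mm) (value of joint lid below 0.04 rad and value of joint bolt below 0.004 m), for 0.2 s.
3. with lid shut and bolt home, the green key is pressed down (at least 2.5 of its 4 mm) (all of step 2 and value of joint green_key above 0.0025 m), for 0.1 s.
At the end, for the whole second after the job is handed in: The lid is shut within 0.04 rad and the bolt home within 4 mm, both keys are up again (within 1.2 mm), the sample lies flat in the box (within 35 mm of its middle), and box and sample are at rest (all of step 2 and value of joint each of green_key, orange_key below 0.0012 m and horizontal distance between sample and cure_box below 0.035 m and z of sample in the frame of cure_box below 0.022 m and linear speed of each of sample, cure_box below 0.02 m/s); the robot touches nothing.
It fails at once if the orange key is pressed (by 1.8 mm or more) (value of joint orange_key above 0.0018 m).
It fails at once if the box is shoved by more than 15 mm, lifted or tipped (distance of cure_box from where it was at the start of the episode above 0.015 m or angle between cure_box's own z axis and vertical above 0.06 rad).
It fails at once if the sample is touched by the robot, or moved by more than 20 mm (distance of sample from where it was at the start of the episode above 0.02 m or contact force between any of the arm, the fingers and sample above 0.5 N).
It fails at once if another thing on the bench is moved or lifted by more than 25 mm (distance of any of mixing_cup, grey_block, rose_bar, marker from where it was at the start of the episode above 0.025 m).
It also fails if it takes over 42 s, if anything falls off the work surface, if the arm or the gripper's body presses on something with over 40 N, if the wrist force passes 120 N, or if a joint passes its speed limit or range.

ROBOT

A 6-joint arm with a two-finger parallel gripper is mounted at the origin on a cart in front of the work surface, level with it; the furniture and walls round the work are solid. World frame = base frame: x ahead of the robot, y to its left, z up, the work surface at z = 0. Lengths are in m, angles in degrees, forces in N, time in s.
With the tool pointing down it reaches from about 0.3 to 0.75 m from the base axis. Payload 8.5 kg.
Tool frame: the origin (TCP) lies at the very end of the fingers, on their centre line; the grasp point (between the pads) lies 19 mm behind it (hold_point_z is the distance from the TCP to the grasp point, in m); z points along the fingers, y is the direction in which the jaws open and shut (so a half turn about z gives the same grasp; the last joint's range is limited). The gripper opens to 85 mm and grips with 20 to 120 N. Pads are 22 mm wide; open, the fingers measure 114 mm over their backs; the gripper's body (76 mm by 85 mm) begins 54 mm behind the grasp point. The pads swing forward as they close: fully open they stand 13 mm farther back than shut.
Start: joints at [60.888, 21.807, 74.336, -0, 83.858, -12.336], TCP at [0.159, 0.527, 0.231] pointing down, gripper open.
Joint ranges: [-178.18, 178.18], [-50.72, 133.34], [12.68, 142.11], [-81.47, 261.47], [9.98, 163.14], [-165.26, 165.26]. Speed limits (degrees/s): [136.94, 136.94, 180, 180, 180, 180].

INTERFACE

Orientations are given as a 3x3 rotation matrix whose columns are the frame's x, y, z axes.
In Python, from rig import observe, get_image, close_job, hold_point_z gives the robot as it stands. The module is installed in compiled form; this text tells all that it offers.
- The arm moves only by the tool jog_arm, never from a script. Its arguments are lists of equal length, an entry for each row: "travel": the shift along the world's x, y, z in m, a list of three; "dr": the turn, a rotation vector about the world's x, y, z in rad, a list of three. In form: {"travel": [[x, y, z], ...], "dr": [[rx, ry, rz], ...]}. A call has 1 to 20 rows; each row shifts and turns the commanded pose from where the row before left it; what a row does not reach is not made up. A row lasts 1/12 s, in which the tool goes at most 41.7 mm and 7.16 degrees, less where a joint would pass 70% of its speed; a pose out of reach is approached as far as the arm can. A call with a gripper value outside its range is refused whole. "jaw" is the finger opening in m, from 0 to 0.0854, set as the call begins (left out, the last holds). The fingers move at their own pace and stop on an object; "newtons" is the grip in N (left out, the last holds). Time passes only in rows, so rows that do not move let the fingers close. It gives the time, the measured TCP pose, the force and the opening at its end, in the units of the state.
- observe(): the state, without advancing time (a new reading comes with each control period).
- get_image(name): name is "scene" or "top"; returns a dict with "color" (420x560x3 uint8, red, green, blue), "fovy" (degrees; the focal length in pixels is half the picture's height over the tangent of half this angle, whatever the lens; pixels are square), "cx", "cy" (the principal point, pixels), "k1" (the pictures are not rectified: a ray, as slopes to the right and down, at radius r is drawn at 1 + k1 r^2 times it, then the intrinsics apply), "R" (3x3) and "t" (3): a world point X has camera coordinates R X + t. Camera axes: x right, y down, z forward; pixel columns grow to the right and rows downward; lengths in m; the calibration is good to about 2 mm. A picture is of the moment at which its call begins. There is no depth.
- close_job(): hands the job in, once; it reports no verdict.
The state is a dict: "time_s": time; "q": joint angles; "qvel": joint speeds; "joint_efforts": joint torques, N m; "position": TCP position; "tool_rot": TCP orientation; "ft_force": force on the tool from outside, world axes, zero at the start; "wrist_torque": the same for the moment, N m; "grip_width": finger opening in m.
Only numpy, scipy, OpenCV 4.12 (cv2) and the standard library are available. Lean on these libraries where they do the work, as an engineer would, in place of code of your own. Each camera call takes 0.05 s, during which the arm holds its last target.

## Working session

There is one attempt and no reset: what is moved stays moved. The work goes in short steps, Python scripts to look and compute and a tool call to move; the robot and the scene stay as the last step left them, time stands still between calls to the robot, and variables do not carry over. Pictures are saved under pics/ and viewed, and the job is handed in when it is done.

Besides the shell and the picture viewer there is one more tool, called after "Emit:" by a JSON object that holds its "op" and its "data". jog_arm: Moves the arm, as the interface text tells. Its arguments: {"type":"object","properties":{"travel":{"type":"array"},"dr":{"type":"array"},"jaw":{"type":"number"},"newtons":{"type":"number"}},"required":["travel","dr"]}

```bash
mkdir -p pics; cat > h.py <<'E'
import numpy as np, cv2
from rig import observe, get_image
def save(n,f):
    im=get_image(n); cv2.imwrite('pics/'+f,im['color'][:,:,::-1]); np.save('pics/'+f[:-4]+'.npy',im,allow_pickle=True); return im
def load(f): return np.load('pics/'+f+'.npy',allow_pickle=True).item()
def K(im):
    h=im['color'].shape[0]; f=h/2/np.tan(np.radians(im['fovy'])/2)
    return np.array([[f,0,im['cx']],[0,f,im['cy']],[0,0,1]])
def ray(im,u,v):
    k=im['k1']
    p=cv2.undistortPoints(np.array([[[u,v]]],float),K(im),np.array([k,0,0,0],float)).ravel()
    R=np.array(im['R']);t=np.array(im['t'])
    return -R.T@t, R.T@np.array([p[0],p[1],1])
def onz(im,u,v,z):
    o,d=ray(im,u,v); return o+d*(z-o[2])/d[2]
def tri(a,pa,b,pb):
    o1,d1=ray(a,*pa);o2,d2=ray(b,*pb)
    s=np.linalg.lstsq(np.c_[d1,-d2],o2-o1,rcond=None)[0]
    A=o1+s[0]*d1;B=o2+s[1]*d2
    return (A+B)/2,np.linalg.norm(A-B)
def proj(im,X):
    p,_=cv2.projectPoints(np.array(X,float).reshape(-1,1,3),cv2.Rodrigues(np.array(im['R'],float))[0],np.array(im['t'],float),K(im),np.array([im['k1'],0,0,0],float)); return p.reshape(-1,2)
E
python3 - <<'E'
from h import *
for n in('scene','top'):
    im=save(n,n+'0.png'); print({k:v for k,v in im.items() if k!='color'})
o=observe();print(o)
E
```

```text
{'fovy': 57.512858723662895, 'cx': 275.9008230979135, 'cy': 205.2353693142449, 'k1': -0.047430023336140534, 'R': array([[ 0.9379059 , -0.34685242, -0.00509217],
       [-0.25678967, -0.68435291, -0.68243693],
       [ 0.23322006,  0.64136924, -0.73092674]]), 't': array([-0.49090553,  0.10035576,  0.91021037])}
{'fovy': 45.96487561596848, 'cx': 272.1618086439439, 'cy': 208.97340557548742, 'k1': -0.1704564246984249, 'R': array([[-0.13247531, -0.99118538, -0.00135752],
       [-0.96577395,  0.12938688, -0.22481038],
       [ 0.22300441, -0.02847077, -0.97440158]]), 't': array([-0.08496042,  0.50328285,  0.97659006])}
{'time_s': 0.1, 'q': array([ 6.08881561e+01,  2.18366350e+01,  7.43773237e+01,  8.70853662e-04,
        8.38576856e+01, -1.23361942e+01]), 'qvel': array([-0.0908948 , -0.08720834, -0.07233776,  0.01425064, -0.07614742,
        0.05764816]), 'joint_efforts': array([ 4.80495873e-03, -4.49220979e+01, -2.31656456e+01, -1.12783050e-04,
        3.63747684e-03,  5.71331066e-05]), 'position': array([0.15862288, 0.52637162, 0.23079633]), 'tool_rot': array([[-9.57441688e-01,  2.88626104e-01, -6.21556111e-04],
       [ 2.88626636e-01,  9.57441114e-01, -1.08511121e-03],
       [ 2.81911953e-04, -1.21832836e-03, -9.99999218e-01]]), 'ft_force': array([0.58613574, 0.16595332, 0.80028158]), 'wrist_torque': array([-0.02925032, -0.00941317,  0.04485902]), 'grip_width': 0.0854214477088626}
```

View pics/scene0.png

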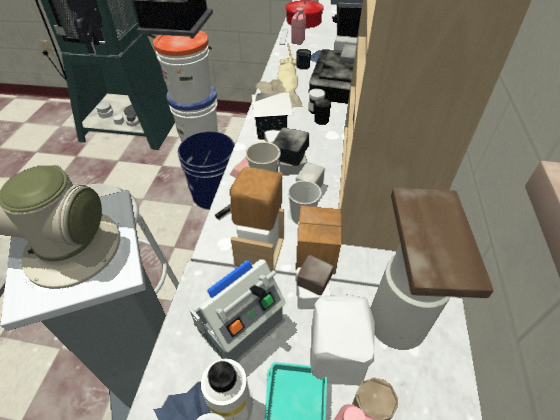

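View pics/top0.png

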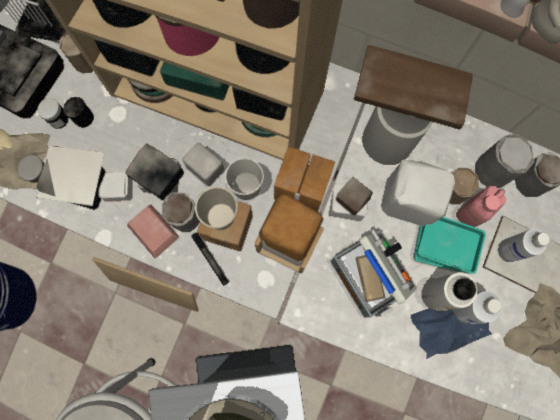

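```bash
python3 - <<'E'
from h import *
s=load('scene0');t=load('top0')
for n,im in(('s',s),('t',t)):
    print(n,proj(im,[[0,0,0],[.159,.527,.231],[.159,.527,.4],[.5,0,0],[.5,.1,0],[.5,-.1,0]]).round())
    print(-np.array(im['R']).T@im['t'])
print(onz(t,375,272,0.05),onz(s,240,310,0.05))
cv2.imwrite('pics/s_z.png',cv2.resize(s['color'][250:370,180:300,::-1],(600,600),interpolation=cv2.INTER_CUBIC))
cv2.imwrite('pics/t_z.png',cv2.resize(t['color'][220:325,325:430,::-1],(600,600),interpolation=cv2.INTER_CUBIC))
E
```

```text
s [[ 72. 247.]
 [ 99.  51.]
 [ 79. -10.]
 [268. 195.]
 [256. 171.]
 [281. 221.]]
[ 0.27391419 -0.68537394  0.73128381]
t [[ 231.  452.]
 [ -70.  408.]
 [-121.  414.]
 [ 204.  218.]
 [ 159.  224.]
 [ 249.  212.]]
[ 0.25701841 -0.12152546  1.06461878]
[ 0.32878742 -0.34377644  0.05      ] [ 0.32904876 -0.32475449  0.05      ]
```

View pics/s_z.png

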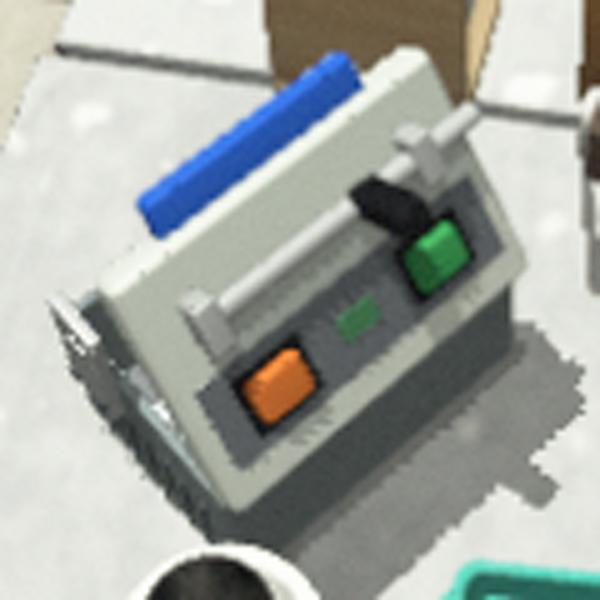

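View pics/t_z.png

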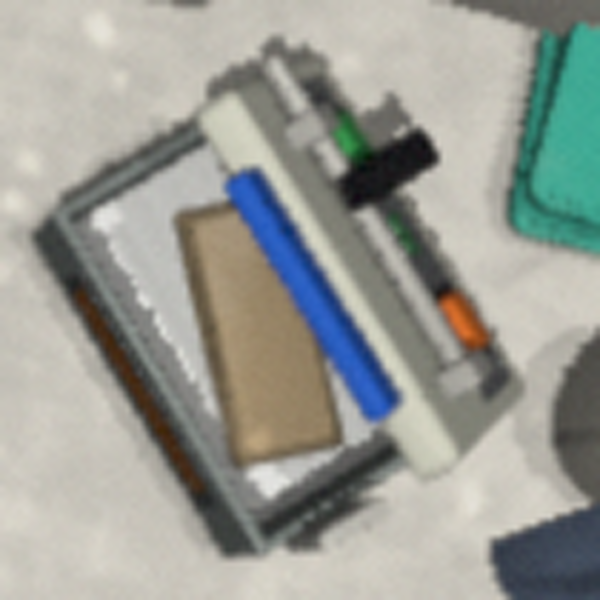

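```bash
cat > fit.py <<'E'
from h import *
from scipy.optimize import least_squares
s=load('scene0');t=load('top0')
def zs(u,v): return (180+u/5-.4,250+v/5-.4)
def zt(u,v): return (325+u/5.714-.4,220+v/5.714-.4)
# fixed pts (box frame mm), lid pts (shut frame mm)
P=[('t',0,(-50,70,80),zt(62,212)),('t',0,(-50,-70,80),zt(268,545)),
('s',1,(50,-70,98),zs(235,510)),('s',1,(-50,-70,98),zs(102,292)),('s',1,(-50,70,98),zs(422,48)),('s',1,(50,70,98),zs(524,268)),
('s',1,(16,36,104),zs(440,248)),('s',1,(16,-36,104),zs(284,380)),('s',1,(-65,-45,92),zs(138,205)),('s',1,(-65,45,92),zs(333,55)),
('t',1,(-50,70,98),zt(238,95)),('t',1,(-50,-70,98),zt(455,455))]
def world(p,kind,x):
    p=np.array(p,float)/1000
    if kind:
        h=np.array([.046,0,.082]); a=x[3]; d=p-h
        d=np.array([d[0]*np.cos(a)+d[2]*np.sin(a),d[1],-d[0]*np.sin(a)+d[2]*np.cos(a)]); p=h+d
    c,sn=np.cos(x[2]),np.sin(x[2])
    return np.array([x[0]+c*p[0]-sn*p[1],x[1]+sn*p[0]+c*p[1],p[2]])
def res(x):
    return np.concatenate([proj(s if v=='s' else t,world(p,k,x))[0]-px for v,k,p,px in P])
if __name__=='__main__':
    r=least_squares(res,[.33,-.34,-.6,.9],loss='soft_l1'); print(r.x,np.degrees(r.x[2:]));print(res(r.x).reshape(-1,2).round(1))
    np.save('pose.npy',r.x)
    x=r.x
    for n,k,p in(('lip',1,(-57,0,92)),('hinge',0,(46,0,82)),('green',1,(16,36,104)),('knob30',1,(-24,24,136))):
        w=world(p,k,x);print(n,w.round(4),proj(s,w).round(1),proj(t,w).round(1))
E
python3 fit.py
```

```text
[ 0.32317225 -0.33240976 -1.17123515  0.94710728] [-67.10683104  54.2652499 ]
[[-1.9  0.3]
 [-0.9  2.4]
 [ 1.   2.3]
 [ 0.1  0.1]
 [ 0.5 -0.1]
 [ 2.3 -0.1]
 [-0.2  1.6]
 [-0.4  1.2]
 [-0.4 -0. ]
 [ 2.3 -1. ]
 [-2.7 -0.2]
 [ 0.2  2.2]]
lip [ 0.3208 -0.3268  0.1714] [[230.4 278.4]] [[380.1 270.9]]
hinge [ 0.3411 -0.3748  0.082 ] [[253.  323.1]] [[392.1 262.2]]
green [ 0.3744 -0.3611  0.1192] [[267.4 300.8]] [[386.8 244. ]]
knob30 [ 0.3643 -0.3682  0.1704] [[262.4 291. ]] [[397.6 244.5]]
```

```bash
cat > ov.py <<'E'
from fit import *
def overlay(im,x,bolt,roi,out,sc):
    u0,v0,u1,v1=roi
    img=cv2.resize(im['color'][v0:v1,u0:u1,::-1],None,fx=sc,fy=sc,interpolation=cv2.INTER_CUBIC)
    def ln(k,pts,c):
        q=proj(im,[world(p,k,x) for p in pts]); q=((q-[u0,v0]+.5)*sc-.5)
        cv2.polylines(img,[q.round().astype(int)],True,c,1)
    R=lambda xa,xb,ya,yb,z:[(xa,ya,z),(xb,ya,z),(xb,yb,z),(xa,yb,z)]
    ln(0,R(-50,50,-70,70,80),(255,255,0)); ln(0,R(-50,50,-70,70,0),(255,0,255))
    ln(1,R(-50,50,-70,70,98),(0,0,255)); ln(1,R(-65,-50,-45,45,92),(0,255,255))
    ln(1,R(7,25,25,47,104),(0,0,255)); ln(1,R(7,25,-47,-25,104),(255,0,0))
    b=bolt*1000
    ln(1,R(-30,-18,-13+b,1+b,136),(0,255,0))
    cv2.imwrite('pics/'+out,img)
E
python3 - <<'E'
from ov import *
x=np.load('pose.npy')
overlay(s,x,.03,(180,250,300,370),'ov_s.png',5); overlay(t,x,.03,(325,220,430,325),'ov_t.png',5.714)
E
```

```text
(no output)
```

View pics/ov_s.png

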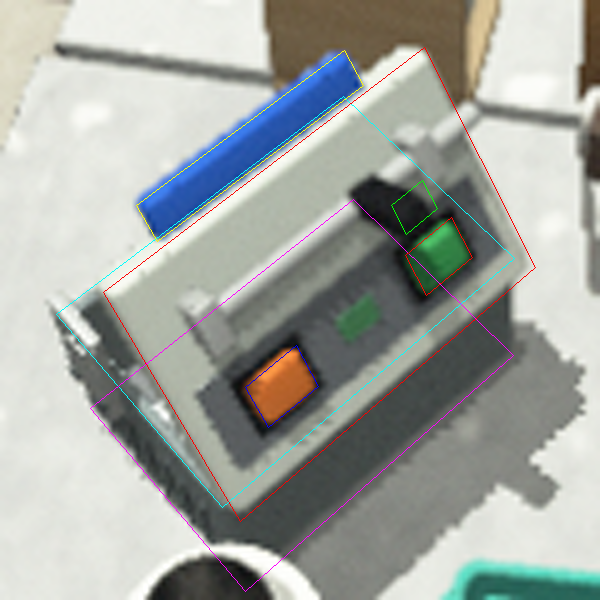

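View pics/ov_t.png

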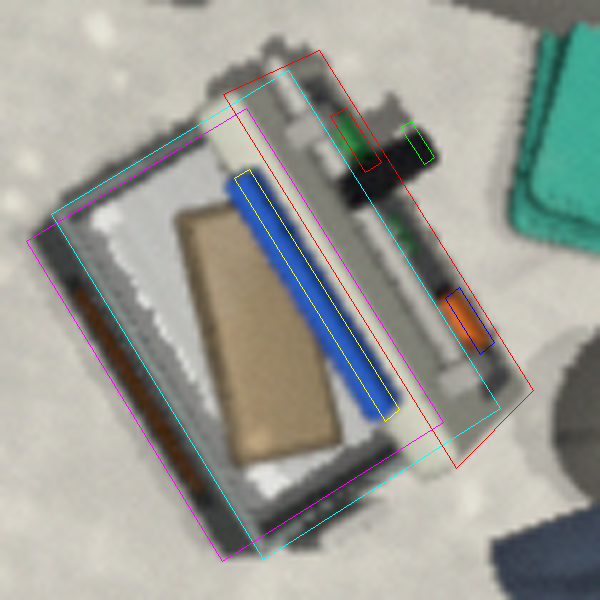

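```bash
python3 - <<'E'
from h import *
s=load('scene0');t=load('top0')
for n,a,b in (('cube',(258,185),(293,222)),('box2',(320,222),(303,172)),('tin',(437,240),(415,88)),('tinlidleft',(395,190),(358,90)),('white',(343,318),(425,190)),('jug',(222,380),(463,290)),('plank',(233,240),(100,262)),('shelfcorner',(370,5),(300,140))):
    print(n,tri(s,a,t,b))
E
```

```text
cube (array([ 0.42185305, -0.17881397,  0.22411625]), np.float64(0.00043489413403644044))
box2 (array([ 0.54231533, -0.22093084,  0.11234953]), np.float64(0.00010955244635294206))
tin (array([ 0.6302549 , -0.43147758,  0.26291423]), np.float64(0.002691469963913527))
tinlidleft (array([ 0.62677258, -0.32166749,  0.2741839 ]), np.float64(0.008181125127163446))
white (array([ 0.46985746, -0.44970659,  0.14850993]), np.float64(0.010098975151000856))
jug (array([ 0.26341673, -0.48022072,  0.15898014]), np.float64(0.00024355663207336275))
plank (array([ 0.51533169,  0.49496884, -0.7700663 ]), np.float64(0.08601712978868975))
shelfcorner (array([ 0.51798223, -0.20812894,  0.52739961]), np.float64(0.12596476240760407))
```

Emit:
{"op": "jog_arm", "data": {"travel": [[0.0125,-0.0225,0.015],[0.0125,-0.0225,0.015],[0.0125,-0.0225,0.015],[0.0125,-0.0225,0.015],[0.0125,-0.0225,0.015],[0.0125,-0.0225,0.015],[0.0125,-0.0225,0.015],[0.0125,-0.0225,0.015],[0.015,-0.025,0],[0.015,-0.025,0],[0.015,-0.025,0],[0.015,-0.025,0],[0.015,-0.025,0],[0.015,-0.025,0],[0.015,-0.025,0],[0.015,-0.025,0],[0.0075,-0.0375,0],[0.0075,-0.0375,0],[0.0075,-0.0375,0],[0.0075,-0.0375,0]], "dr": [[0,0,-0.044],[0,0,-0.044],[0,0,-0.044],[0,0,-0.044],[0,0,-0.044],[0,0,-0.044],[0,0,-0.044],[0,0,-0.044],[0,0,-0.044],[0,0,-0.044],[0,0,-0.044],[0,0,-0.044],[0,0,-0.044],[0,0,-0.044],[0,0,-0.044],[0,0,-0.044],[0,0,-0.044],[0,0,-0.044],[0,0,-0.044],[0,0,-0.044]], "jaw": 0, "newtons": 20}}

```text
time_s: 1.77
position: [0.4085, -0.0052, 0.3512]
tool_rot: [[-0.386, 0.923, -0.0], [0.923, 0.386, 0.0], [0.0, -0.0, -1.0]]
ft_force: [0.9, 1.0, -0.1]
grip_width: 0.0004
```

```bash
python3 - <<'E'
from fit import *
x=np.load('pose.npy').copy()
for a in (54.3,45,36,27,18,9,0):
    x[3]=np.radians(a)
    print(a,'mid',world((-58,0,92),1,x).round(4),'frontz',world((-65,0,92),1,x)[2].round(4))
E
```

```text
54.3 mid [ 0.3206 -0.3264  0.1723] frontz 0.178
45 mid [ 0.3152 -0.3136  0.1626] frontz 0.1676
36 mid [ 0.3106 -0.3027  0.1512] frontz 0.1553
27 mid [ 0.3068 -0.2936  0.1381] frontz 0.1413
18 mid [ 0.3038 -0.2865  0.1236] frontz 0.1258
9 mid [ 0.3017 -0.2816  0.1081] frontz 0.1092
0 mid [ 0.3006 -0.279   0.092 ] frontz 0.092
```

Emit:
{"op": "jog_arm", "data": {"travel": [[-0.0088,-0.0321,0],[-0.0088,-0.0321,0],[-0.0088,-0.0321,0],[-0.0088,-0.0321,0],[-0.0088,-0.0321,0],[-0.0088,-0.0321,0],[-0.0088,-0.0321,0],[-0.0088,-0.0321,0],[-0.0088,-0.0321,0],[-0.0088,-0.0321,0],[0,0,-0.02],[0,0,-0.03],[0,0,-0.03],[0,0,-0.03],[0,0,-0.02],[0,0,-0.01],[0,0,0]], "dr": [[0,0,0],[0,0,0],[0,0,0],[0,0,0],[0,0,0],[0,0,0],[0,0,0],[0,0,0],[0,0,0],[0,0,0],[0,0,0],[0,0,0],[0,0,0],[0,0,0],[0,0,0],[0,0,0],[0,0,0]]}}

```text
time_s: 3.18
position: [0.3201, -0.3234, 0.209]
tool_rot: [[-0.388, 0.922, -0.003], [0.922, 0.388, 0.005], [0.005, -0.001, -1.0]]
ft_force: [0.4, -0.1, 0.5]
grip_width: -0.0
```

```bash
python3 - <<'E'
from h import *
s=save('scene','s1.png');t=save('top','t1.png')
a=cv2.resize(s['color'][200:380,150:330,::-1],(590,590),interpolation=cv2.INTER_CUBIC)
cv2.imwrite('pics/s1z.png',a)
o=observe();print(o['position'],o['ft_force'],proj(s,o['position']),proj(t,o['position']))
E
```

```text
[ 0.32078943 -0.32451408  0.21157164] [ 0.73824097 -0.46622764 -0.06163247] [[227.6813829 263.9662351]] [[383.67483127 268.73634397]]
```

View pics/s1z.png

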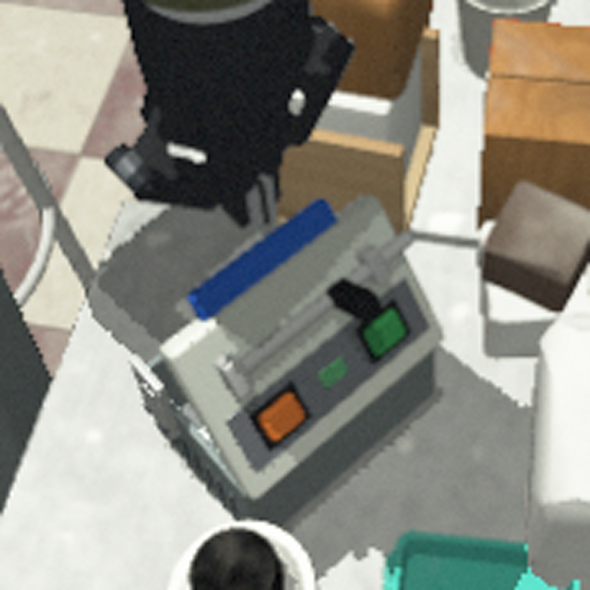

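View pics/t1.png

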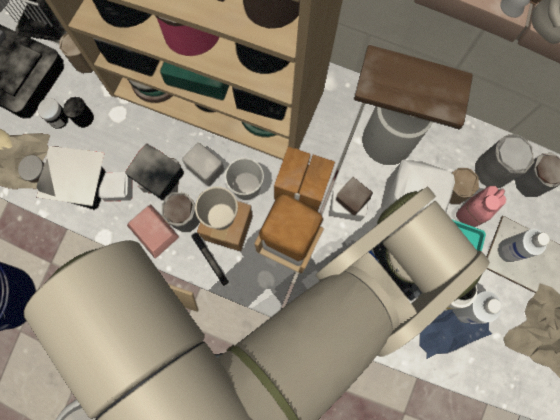

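Emit:
{"op": "jog_arm", "data": {"travel": [[0,0,-0.012],[0,0,-0.012],[0,0,-0.008],[0,0,0],[-0.0027,0.0064,-0.0052],[-0.0027,0.0064,-0.0052],[0,0,0],[0,0,0]], "dr": [[0,0,0],[0,0,0],[0,0,0],[0,0,0],[0,0,0],[0,0,0],[0,0,0],[0,0,0]]}}

```text
time_s: 3.95
position: [0.3154, -0.3116, 0.1693]
tool_rot: [[-0.388, 0.922, 0.0], [0.922, 0.388, -0.001], [-0.001, 0.0, -1.0]]
ft_force: [-1.1, 0.8, 0.2]
grip_width: -0.0001
```

```bash
cat > look.py <<'E'
import sys
from h import *
n=sys.argv[1]
s=save('scene','s'+n+'.png')
a=cv2.resize(s['color'][200:380,150:330,::-1],(590,590),interpolation=cv2.INTER_CUBIC)
cv2.imwrite('pics/s'+n+'z.png',a)
o=observe();print(o['position'],o['ft_force'],proj(s,o['position']))
E
python3 look.py 2
```

```text
[ 0.31552571 -0.31195945  0.16937078] [0.34214571 0.26354247 0.0659812 ] [[225.20356903 273.06115167]]
```

View pics/s2z.png

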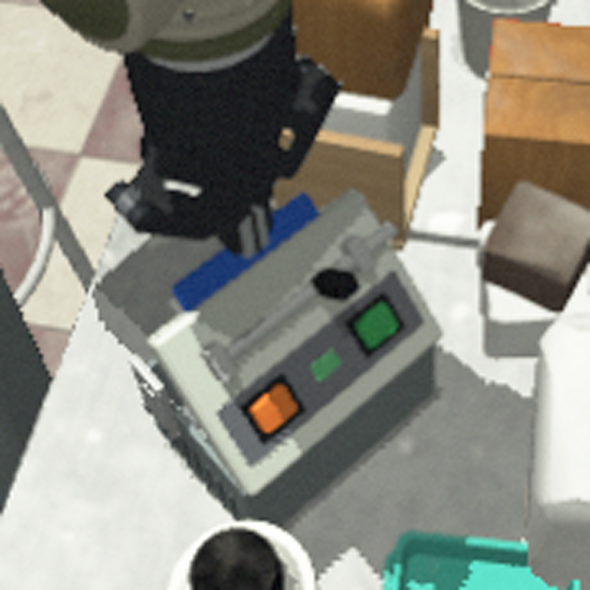

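Emit:
{"op": "jog_arm", "data": {"travel": [[-0.0023,0.0054,-0.0062],[-0.0023,0.0054,-0.0062],[-0.0019,0.0045,-0.007],[-0.0019,0.0045,-0.007],[-0.0015,0.0035,-0.0078],[-0.0015,0.0035,-0.0078],[0,0,0],[0,0,0]], "dr": [[0,0,0],[0,0,0],[0,0,0],[0,0,0],[0,0,0],[0,0,0],[0,0,0],[0,0,0]]}}

```text
time_s: 4.67
position: [0.3039, -0.2848, 0.1266]
tool_rot: [[-0.388, 0.922, -0.0], [0.922, 0.388, 0.0], [0.0, -0.0, -1.0]]
ft_force: [0.5, 0.5, 0.3]
grip_width: -0.0002
```

```bash
python3 look.py 3
```

```text
[ 0.30406333 -0.28516483  0.12694014] [0.31904777 0.87738738 0.09468152] [[217.76744393 275.99588768]]
```

View pics/s3z.png

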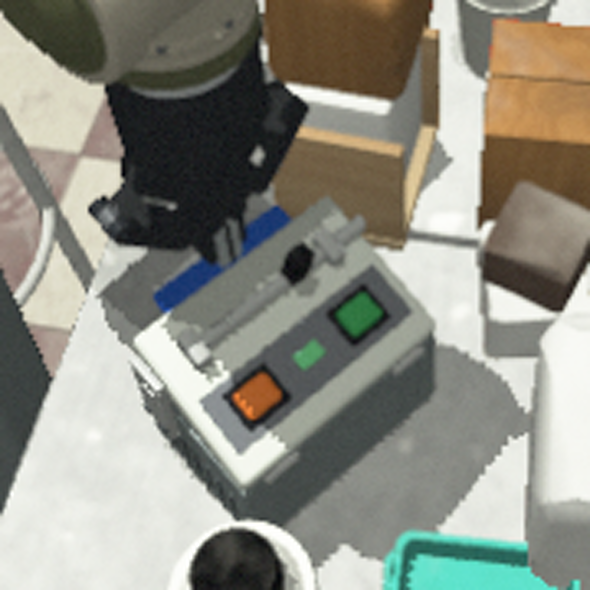

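Emit:
{"op": "jog_arm", "data": {"travel": [[-0.001,0.0025,-0.0083],[-0.001,0.0025,-0.0083],[-0.0006,0.0013,-0.008],[-0.0006,0.0013,-0.007],[0,0,-0.002],[0,0,0],[0,0,0]], "dr": [[0,0,0],[0,0,0],[0,0,0],[0,0,0],[0,0,0],[0,0,0],[0,0,0]]}}

```text
time_s: 5.3
position: [0.301, -0.2773, 0.0956]
tool_rot: [[-0.388, 0.922, 0.001], [0.922, 0.388, -0.002], [-0.002, 0.0, -1.0]]
ft_force: [-7.4, 11.9, 37.2]
grip_width: 0.0002
```

Emit:
{"op": "jog_arm", "data": {"travel": [[0,0,0.002],[0,0,0]], "dr": [[0,0,0],[0,0,0]]}}

```text
time_s: 5.47
position: [0.3008, -0.2771, 0.0964]
tool_rot: [[-0.388, 0.922, 0.001], [0.922, 0.388, -0.001], [-0.001, 0.0, -1.0]]
ft_force: [-2.6, 7.4, 16.0]
grip_width: 0.0
```

```bash
python3 look.py 4
```

```text
[ 0.30084865 -0.27713948  0.0963248 ] [-2.43488026  7.16642436 15.99926658] [[216.97067927 281.84153215]]
```

View pics/s4z.png

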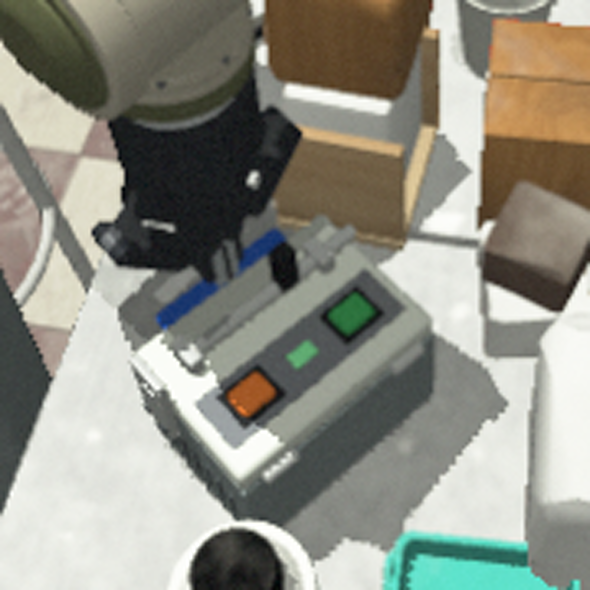

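Emit:
{"op": "jog_arm", "data": {"travel": [[0,0,0.004],[0,0,0.03],[0,0,0.04],[0,0,0.04],[-0.03,0.02,0.03],[-0.03,0.02,0],[0,0,0],[0,0,0]], "dr": [[0,0,0],[0,0,0],[0,0,0],[0,0,0],[0,0,0],[0,0,0],[0,0,0],[0,0,0]]}}

```text
time_s: 6.18
position: [0.2436, -0.2394, 0.2367]
tool_rot: [[-0.386, 0.922, 0.001], [0.922, 0.386, -0.003], [-0.003, 0.0, -1.0]]
ft_force: [0.8, -0.2, 0.1]
grip_width: 0.0001
```

```bash
python3 look.py 5; python3 - <<'E'
from h import *
t=save('top','t5.png')
cv2.imwrite('pics/t5z.png',cv2.resize(t['color'][220:325,325:430,::-1],(600,600),interpolation=cv2.INTER_CUBIC))
E
```

```text
[ 0.24417133 -0.23999817  0.23644107] [-0.62651744 -1.27316609 -0.17471546] [[168.84985604 229.36638563]]
```

View pics/s5z.png

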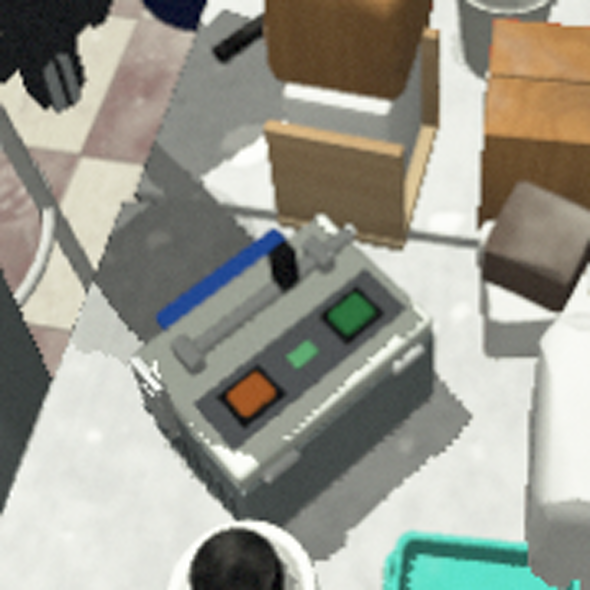

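View pics/t5z.png

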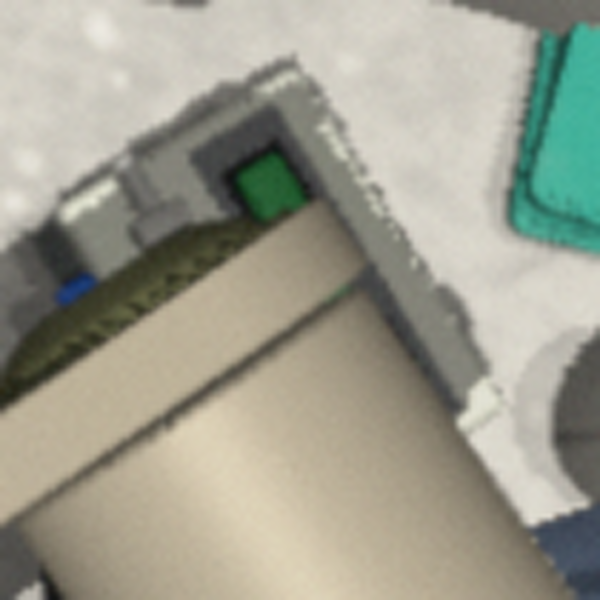

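```bash
cat > m.py <<'E'
from h import *
def mask(im,col,roi):
    hsv=cv2.cvtColor(im['color'],cv2.COLOR_RGB2HSV); r={'g':((50,110,50),(75,255,255)),'o':((5,150,80),(18,255,255)),'b':((105,130,50),(125,255,255)),'k':((0,0,0),(180,255,35))}[col]
    m=cv2.inRange(hsv,r[0],r[1]); z=np.zeros_like(m); u0,v0,u1,v1=roi; z[v0:v1,u0:u1]=m[v0:v1,u0:u1]
    n,l,st,c=cv2.connectedComponentsWithStats(z); 
    if n<2: return None
    i=1+np.argmax(st[1:,4]); cn=cv2.findContours((l==i).astype(np.uint8),0,2)[0][0]
    return c[i],st[i],cv2.boxPoints(cv2.minAreaRect(cn)).round(1)
E
python3 - <<'E'
from m import *
s=load('s5');t=load('t5')
for c in 'gobk': print(c,mask(s,c,(180,255,290,360)))
print('top g',mask(t,'g',(350,235,390,265)))
E
```

```text
g (array([256.79338843, 295.23140496]), array([250, 289,  15,  13, 121], dtype=int32), array([[249. , 296. ],
       [257.5, 287.5],
       [264.5, 294.5],
       [256. , 303. ]], dtype=float32))
o (array([226.104, 319.816]), array([219, 313,  15,  14, 125], dtype=int32), array([[218. , 320. ],
       [228.1, 311.9],
       [234.2, 319.5],
       [224. , 327.6]], dtype=float32))
b (array([216.26940639, 284.61187215]), array([198, 270,  39,  30, 219], dtype=int32), array([[196.3, 295.6],
       [233.4, 269.3],
       [236.4, 273.6],
       [199.3, 299.9]], dtype=float32))
k (array([236.19230769, 280.79487179]), array([233, 274,   8,  14,  78], dtype=int32), array([[231.8, 274.6],
       [238.5, 273.6],
       [240.4, 286.7],
       [233.7, 287.6]], dtype=float32))
top g (array([371.79545455, 252.35227273]), array([367, 247,  11,  12,  88], dtype=int32), array([[365.4, 249.8],
       [373.8, 245.6],
       [378.4, 254.8],
       [370. , 259. ]], dtype=float32))
```

```bash
cat > fit5.py <<'E'
from fit import *
import fit
s5=load('s5');t5=load('t5')
print('green tri',tri(s5,(256.8,295),t5,(371.8,252.3)))
z=lambda u,v:(150+(u+.5)/3.278-.5,200+(v+.5)/3.278-.5)
zt5=lambda u,v:(325+(u+.5)/5.714-.5,220+(v+.5)/5.714-.5)
Q=[('s',(16,36,103.5),(256.8,295.2)),('s',(16,-36,103.5),(226.1,319.8)),
('s',(-50,-70,98),z(134,360)),('s',(50,70,98),z(431,318)),('s',(50,-70,98),z(243,485)),('s',(-65,45,92),z(277,230)),('s',(-65,-45,92),z(156,320)),
('t',(16,36,103.5),(371.8,252.3)),('t',(50,70,98),zt5(294,62)),('t',(50,-70,98),zt5(502,393))]
def res5(x):
    y=np.array([x[0],x[1],x[2],x[4]])
    return np.concatenate([proj(s5 if v=='s' else t5,world(p,1,y))[0]-px for v,p,px in Q])
def both(x): return np.r_[res(x[:4]),res5(x)]
if __name__=='__main__':
    for lab,f in(('both',both),('only5',lambda x:np.r_[res5(x),0.001*(x[3]-.94)])):
        r=least_squares(f,[.323,-.332,-1.17,.94,0.],loss='soft_l1')
        J=r.jac;C=np.linalg.pinv(J.T@J)
        print(lab,r.x.round(4),np.degrees(r.x[2:]).round(2),np.sqrt(np.diag(C)).round(4)); print(res5(r.x).reshape(-1,2).round(1).tolist())
        np.save('pose_%s.npy'%lab,r.x)
E
python3 fit5.py
```

```text
green tri (array([ 0.36377952, -0.33300773,  0.10044393]), np.float64(0.0015112412207555603))
both [ 0.324  -0.3333 -1.1674  0.9285 -0.0539] [-66.89  53.2   -3.09] [0.0005 0.0007 0.0073 0.0157 0.022 ]
[[-0.1, -0.6], [0.1, -0.4], [-0.7, -0.3], [1.6, -0.4], [-0.5, -0.9], [-0.4, 0.2], [-0.3, 0.3], [0.2, 0.7], [0.6, -0.4], [2.3, 1.6]]
only5 [ 0.3243 -0.3335 -1.1643  0.94   -0.0526] [-66.71  53.86  -3.01] [7.00e-04 8.00e-04 1.06e-02 1.00e+03 2.38e-02]
[[0.1, -0.7], [0.4, -0.4], [-0.5, -0.1], [1.8, -0.5], [-0.1, -0.8], [-0.3, 0.2], [-0.2, 0.4], [0.2, 0.5], [0.5, -0.6], [2.4, 1.3]]
```

```bash
python3 - <<'E' | grep -v green
from fit5 import *
x=np.load('pose_both.npy')
c,sn=np.cos(x[2]),np.sin(x[2])
def box(w): d=np.array(w[:2])-x[:2]; return np.array([c*d[0]+sn*d[1],-sn*d[0]+c*d[1]])*1000
for z in(.12,.124,.13): print(z,box(onz(s5,236.2,280.8,z)).round(1))
for b in (20,25,30):
  print(b,[proj(s5,world(p,1,[*x[:3],0]))[0].round(1).tolist() for p in((-24,-6+b,136),(-24,-6+b,109))])
def W(a,b): return (x[:2]+[c*a/1000-sn*b/1000,sn*a/1000+c*b/1000]).round(4)
for n,p in(('start',(-24,52)),('home',(-24,1+14.5)),('green',(16,36)),('lip',(-57,0))): print(n,p,W(*p))
print('lip contact TCP in box',box([.3008,-.2771]), 'ydir',-sn,c)
E
```

```text
0.12 [-24.4  21.2]
0.124 [-22.3  19.8]
0.13 [-19.   17.8]
20 [[232.6, 278.6], [233.9, 286.4]]
25 [[234.7, 276.9], [235.9, 284.8]]
30 [[236.8, 275.3], [238.0, 283.2]]
start (-24, 52) [ 0.3624 -0.2909]
home (-24, 15.5) [ 0.3288 -0.3052]
lip (-57, 0) [ 0.3016 -0.2809]
lip contact TCP in box [-60.81953791   0.75762241] ydir 0.9197497466078072 0.39250529119347477
```

```bash
python3 - <<'E'
from h import *
t=load('top0')
cv2.imwrite('pics/tc.png',cv2.resize(t['color'][180:290,240:350,::-1],(600,600),interpolation=cv2.INTER_CUBIC))
E
```

```text
(no output)
```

View pics/tc.png

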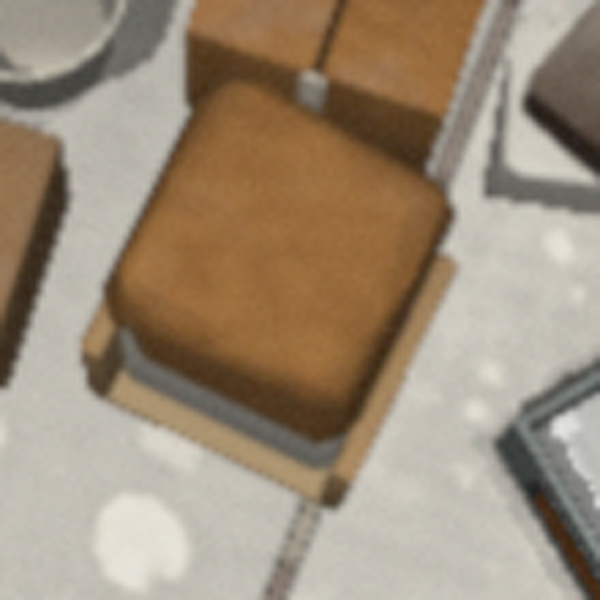

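```bash
python3 - <<'E'
from h import *
t=load('top0')
for p in((215,85),(450,205),(345,420),(110,290)):
    print(onz(t,240+p[0]/5.4545,180+p[1]/5.4545,.21).round(3))
# gripper footprint when at TCP (.368,-.2885)
E
```

```text
[ 0.475 -0.163  0.21 ]
[ 0.425 -0.233  0.21 ]
[ 0.361 -0.189  0.21 ]
[ 0.412 -0.12   0.21 ]
```

Emit:
{"op": "jog_arm", "data": {"travel": [[0.0295,-0.0127,0],[0.0295,-0.0127,0],[0.0295,-0.0127,0],[0.0295,-0.0127,0],[0,0,0],[0,0,-0.025],[0,0,-0.025],[0,0,-0.02],[0,0,-0.015],[0,0,0],[0,0,0]], "dr": [[0,0,0],[0,0,0],[0,0,0],[0,0,0],[0,0,0],[0,0,0],[0,0,0],[0,0,0],[0,0,0],[0,0,0],[0,0,0]]}}

```text
time_s: 7.2
position: [0.3624, -0.2904, 0.1505]
tool_rot: [[-0.388, 0.922, -0.001], [0.922, 0.388, 0.001], [0.002, -0.0, -1.0]]
ft_force: [0.0, -0.9, 0.2]
grip_width: 0.0001
```

```bash
python3 look.py 6
```

```text
[ 0.36255767 -0.29072498  0.15127163] [ 0.26693733  0.35216217 -0.70276668] [[248.07930073 261.64278266]]
```

View pics/s6z.png

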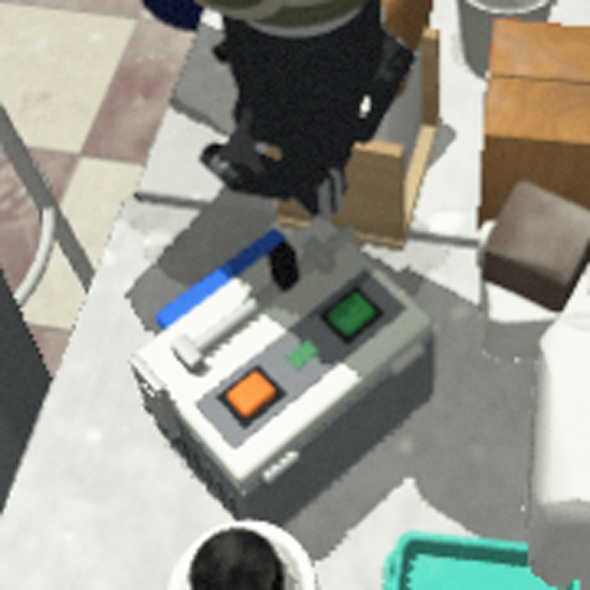

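Emit:
{"op": "jog_arm", "data": {"travel": [[0,0,-0.01],[0,0,-0.01],[0,0,-0.008],[0,0,0],[-0.0046,-0.002,0],[-0.0046,-0.002,0],[-0.0046,-0.002,0],[0,0,0]], "dr": [[0,0,0],[0,0,0],[0,0,0],[0,0,0],[0,0,0],[0,0,0],[0,0,0],[0,0,0]]}}

```text
time_s: 7.92
position: [0.3477, -0.2968, 0.1235]
tool_rot: [[-0.387, 0.922, 0.0], [0.922, 0.387, -0.001], [-0.001, 0.0, -1.0]]
ft_force: [0.8, -0.1, -0.1]
grip_width: -0.0
```

```bash
python3 look.py 7
```

```text
[ 0.34788627 -0.29669417  0.12339381] [-0.12616879 -0.07955615 -0.63307418] [[242.40664955 275.00510497]]
```

View pics/s7z.png

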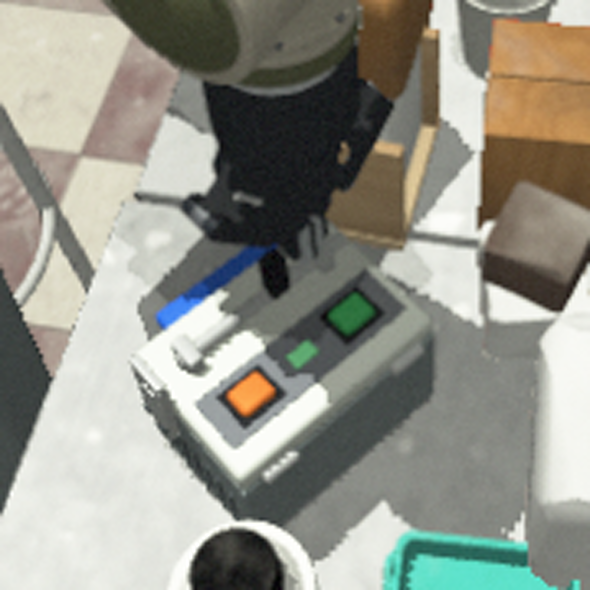

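Emit:
{"op": "jog_arm", "data": {"travel": [[-0.0037,-0.0016,0],[-0.0037,-0.0016,0],[-0.0037,-0.0016,0],[-0.0037,-0.0016,0],[0,0,0],[0,0,0]], "dr": [[0,0,0],[0,0,0],[0,0,0],[0,0,0],[0,0,0],[0,0,0]]}}

```text
time_s: 8.47
position: [0.3332, -0.3028, 0.1229]
tool_rot: [[-0.387, 0.922, -0.0], [0.922, 0.387, 0.0], [0.0, -0.0, -1.0]]
ft_force: [0.6, -0.1, 0.8]
grip_width: 0.0002
```

```bash
python3 look.py 8;python3 - <<'E'
from m import *
for n in('s5','s7','s8'): print(mask(load(n),'k',(200,255,250,300)))
E
```

```text
[ 0.33328446 -0.3026696   0.12289363] [ 0.91126894  1.05390778 -1.2642522 ] [[235.79161133 280.094202  ]]
(array([236.19230769, 280.79487179]), array([233, 274,   8,  14,  78], dtype=int32), array([[231.8, 274.6],
       [238.5, 273.6],
       [240.4, 286.7],
       [233.7, 287.6]], dtype=float32))
(array([233.40909091, 264.34297521]), array([214, 255,  36,  24, 484], dtype=int32), array([[214. , 272. ],
       [219.7, 248. ],
       [250.6, 255.4],
       [244.9, 279.4]], dtype=float32))
(array([228.0042796 , 265.89158345]), array([207, 255,  43,  29, 701], dtype=int32), array([[206.8, 278. ],
       [212.6, 248. ],
       [250.1, 255.2],
       [244.3, 285.2]], dtype=float32))
```

View pics/s8z.png

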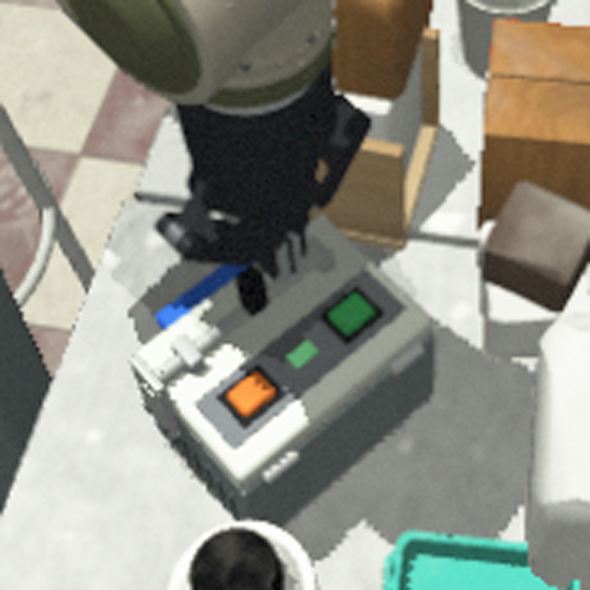

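Emit:
{"op": "jog_arm", "data": {"travel": [[-0.0018,-0.0008,0],[-0.0018,-0.0008,0],[0,0,0]], "dr": [[0,0,0],[0,0,0],[0,0,0]]}}

```text
time_s: 8.77
position: [0.3297, -0.3043, 0.1229]
tool_rot: [[-0.388, 0.922, -0.0], [0.922, 0.388, 0.0], [0.0, -0.0, -1.0]]
ft_force: [0.2, 0.1, 0.0]
grip_width: 0.0003
```

Emit:
{"op": "jog_arm", "data": {"travel": [[-0.0018,-0.0008,0],[0,0,0]], "dr": [[0,0,0],[0,0,0]]}}

```text
time_s: 8.93
position: [0.3283, -0.3048, 0.123]
tool_rot: [[-0.387, 0.922, 0.001], [0.922, 0.387, 0.001], [0.0, 0.001, -1.0]]
ft_force: [3.0, 2.1, -0.7]
grip_width: -0.0001
```

Emit:
{"op": "jog_arm", "data": {"travel": [[-0.0009,-0.0004,0],[0,0,0]], "dr": [[0,0,0],[0,0,0]]}}

```text
time_s: 9.1
position: [0.328, -0.305, 0.123]
tool_rot: [[-0.387, 0.922, 0.002], [0.922, 0.387, 0.001], [-0.0, 0.003, -1.0]]
ft_force: [8.8, 3.3, -0.4]
grip_width: 0.0
```

```bash
python3 look.py 9
```

```text
[ 0.32801944 -0.30498354  0.12297256] [ 6.60787489  4.46980754 -1.1905246 ] [[233.38807522 281.94675716]]
```

View pics/s9z.png

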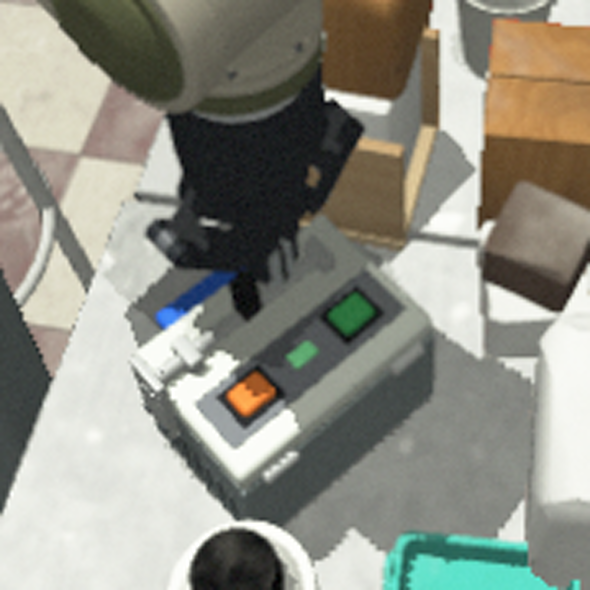

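Emit:
{"op": "jog_arm", "data": {"travel": [[0.0092,0.0039,0],[0.0092,0.0039,0],[0,0,0.03],[0,0,0.04],[0,0,0.04],[0.03,0,0.02],[0.03,0,0],[0.03,0.01,0],[0,0,0],[0,0,0]], "dr": [[0,0,0],[0,0,0],[0,0,0],[0,0,0],[0,0,0],[0,0,0],[0,0,0],[0,0,0],[0,0,0],[0,0,0]]}}

```text
time_s: 9.98
position: [0.4368, -0.2868, 0.2525]
tool_rot: [[-0.39, 0.921, -0.001], [0.921, 0.39, 0.0], [0.001, -0.001, -1.0]]
ft_force: [0.2, -0.3, -0.1]
grip_width: 0.0001
```

```bash
python3 look.py 10; python3 - <<'E'
from m import *
t=save('top','t10.png')
s=load('s10')
cv2.imwrite('pics/s10zz.png',cv2.resize(s['color'][260:350,185:285,::-1],(800,720)[0:2] and (660,594),interpolation=cv2.INTER_CUBIC))
print(mask(s,'k',(200,265,250,310)))
E
```

```text
[ 0.43589811 -0.28710307  0.25258229] [-1.26156303  0.52218938  0.21996447] [[285.5531482  212.69084176]]
(array([225.        , 291.12280702]), array([221, 285,   8,  12,  57], dtype=int32), array([[220.4, 286.4],
       [226.7, 284.8],
       [229.3, 295.2],
       [222.9, 296.8]], dtype=float32))
```

View pics/s10zz.png

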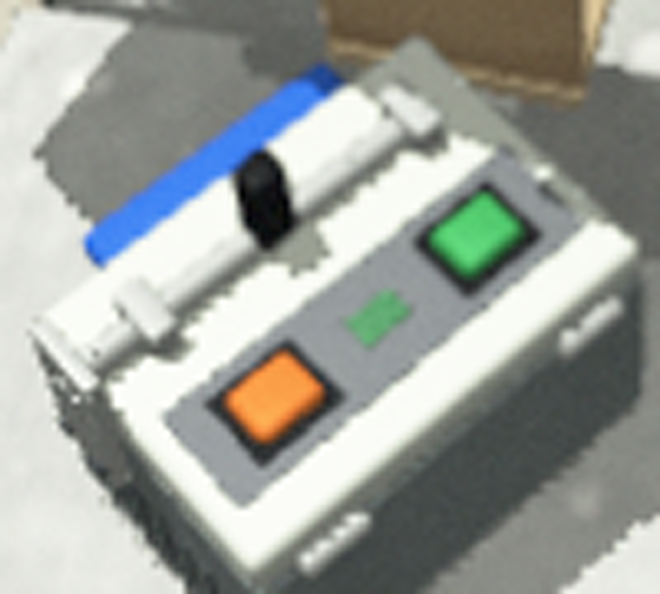

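View pics/t10.png

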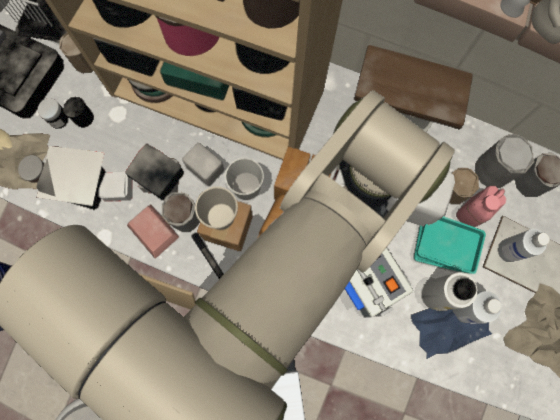

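```bash
python3 - <<'E'
from m import *
s=load('s10');t=load('t10')
x=np.load('pose_both.npy');c,sn=np.cos(x[2]),np.sin(x[2])
box=lambda w:(np.array([[c,sn],[-sn,c]])@(w[:2]-x[:2])*1000).round(1)
for k in 'go': print(k,mask(s,k,(180,265,290,350))[0],mask(t,k,(350,240,420,310)))
m=mask(t,'o',(350,240,420,310))
p,e=tri(s,mask(s,'o',(180,265,290,350))[0],t,m[0]); print('orange',p,e,box(p))
k=(185+262/6.6-.5,260+166/6.6-.5)
for z in(.132,.134,.136): print('knob',box(onz(s,*k,z)))
cv2.imwrite('pics/t10z.png',cv2.resize(t['color'][235:335,335:435,::-1],(600,600),interpolation=cv2.INTER_CUBIC))
E
```

```text
g [256.70588235 295.20168067] (array([380.6, 266.8]), array([380, 266,   2,   3,   5], dtype=int32), array([[380., 266.],
       [381., 266.],
       [381., 268.],
       [380., 268.]], dtype=float32))
o [226.144 319.72 ] (array([391.41964286, 284.4375    ]), array([385, 278,  13,  14, 112], dtype=int32), array([[384.3, 281.8],
       [392.5, 276.9],
       [398.6, 287. ],
       [390.4, 292. ]], dtype=float32))
orange [ 0.29647705 -0.36096765  0.10025153] 2.568737848983989e-05 [ 14.6 -36.1]
knob [-26.6  -3.7]
knob [-25.5  -4.3]
knob [-24.4  -4.9]
```

View pics/t10z.png

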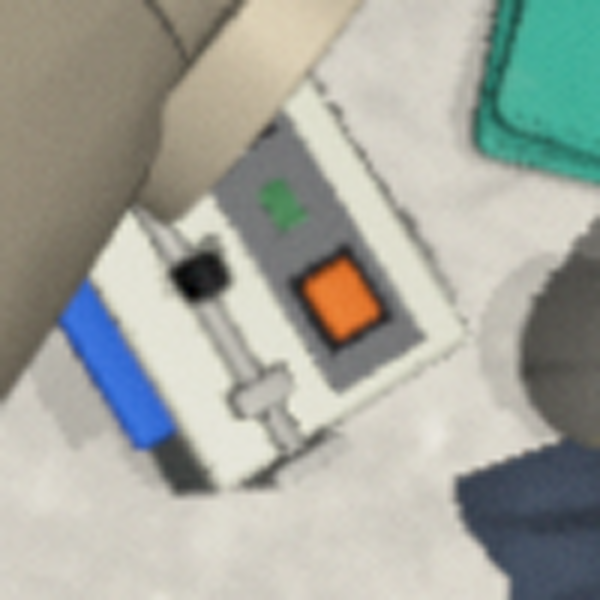

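```bash
python3 - <<'E'
from m import *
s=load('s10');t=load('t10');s9=load('s9');
x=np.load('pose_both.npy');c,sn=np.cos(x[2]),np.sin(x[2])
box=lambda w:(np.array([[c,sn],[-sn,c]])@(w[:2]-x[:2])*1000).round(1)
for a in((258,162),(262,168)):
  for b in ((204,276),(210,273)):
    p,e=tri(s,(185+a[0]/6.6-.5,260+a[1]/6.6-.5),t,(335+b[0]/6-.5,235+b[1]/6-.5));print(p,e,box(p))
cv2.imwrite('pics/k10.png',cv2.resize(s['color'][275:325,185:235,::-1],(600,600),interpolation=cv2.INTER_CUBIC))
E
```

```text
[ 0.30899767 -0.31026459  0.13447264] 0.0005299575011424489 [-27.1  -4.7]
[ 0.30918454 -0.31180084  0.13693336] 0.00013412482166880635 [-25.6  -5.2]
[ 0.30941675 -0.31080881  0.13181469] 0.001071743051129805 [-26.4  -4.5]
[ 0.30960252 -0.31234694  0.13429189] 0.00040353643044372203 [-24.9  -5. ]
```

View pics/k10.png

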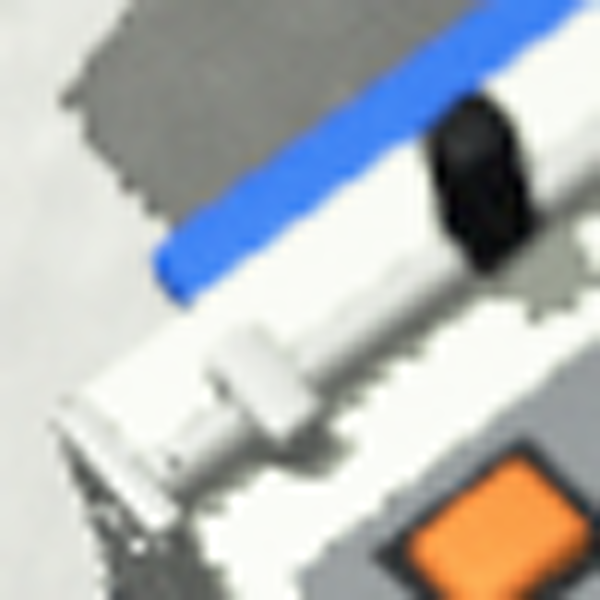

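Emit:
{"op": "jog_arm", "data": {"travel": [[-0.0241,-0.0155,0],[-0.0241,-0.0155,0],[-0.0241,-0.0155,0],[0,0,0],[0,0,-0.03],[0,0,-0.035],[0,0,-0.035],[0,0,-0.02],[0,0,-0.012],[0,0,-0.004],[0,0,0],[0,0,0]], "dr": [[0,0,0],[0,0,0],[0,0,0],[0,0,0],[0,0,0],[0,0,0],[0,0,0],[0,0,0],[0,0,0],[0,0,0],[0,0,0],[0,0,0]]}}

```text
time_s: 11.08
position: [0.3633, -0.3345, 0.1178]
tool_rot: [[-0.387, 0.922, 0.001], [0.922, 0.387, -0.001], [-0.001, 0.0, -1.0]]
ft_force: [0.8, -0.3, 0.0]
grip_width: 0.0001
```

```bash
python3 look.py 11
```

```text
[ 0.36345619 -0.33464463  0.11804133] [-0.11881753  0.13447442  0.73015035] [[256.90089463 290.74797971]]
```

View pics/s11z.png

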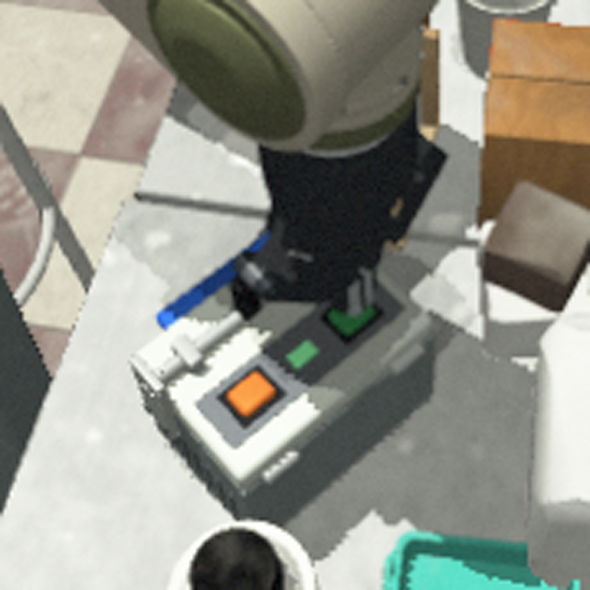

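Emit:
{"op": "jog_arm", "data": {"travel": [[0,0,-0.007],[0,0,-0.005],[0,0,-0.002],[0,0,-0.0015],[0,0,0],[0,0,0]], "dr": [[0,0,0],[0,0,0],[0,0,0],[0,0,0],[0,0,0],[0,0,0]]}}

```text
time_s: 11.63
position: [0.3633, -0.3341, 0.1016]
tool_rot: [[-0.388, 0.922, -0.0], [0.922, 0.388, 0.0], [0.0, -0.0, -1.0]]
ft_force: [-1.0, 1.2, 2.4]
grip_width: 0.0002
```

Emit:
{"op": "jog_arm", "data": {"travel": [[0,0,-0.001],[0,0,0],[0,0,0]], "dr": [[0,0,0],[0,0,0],[0,0,0]]}}

```text
time_s: 11.88
position: [0.3633, -0.3341, 0.1006]
tool_rot: [[-0.388, 0.922, -0.0], [0.922, 0.388, -0.0], [-0.0, -0.0, -1.0]]
ft_force: [-1.2, 0.6, 3.5]
grip_width: -0.0001
```

Emit:
{"op": "jog_arm", "data": {"travel": [[0,0,-0.001],[0,0,0],[0,0,0]], "dr": [[0,0,0],[0,0,0],[0,0,0]]}}

```text
time_s: 12.13
position: [0.3633, -0.3342, 0.0999]
tool_rot: [[-0.388, 0.922, 0.0], [0.922, 0.388, -0.0], [-0.0, 0.0, -1.0]]
ft_force: [-3.3, 2.2, 8.4]
grip_width: -0.0001
```

Emit:
{"op": "jog_arm", "data": {"travel": [[0,0,0],[0,0,0.005],[0,0,0.03],[0,0,0.035],[0,0,0.035],[0,0,0.035],[0,0,0.035],[-0.03,0.025,0],[-0.03,0.025,0],[-0.03,0.025,0],[-0.03,0.025,0],[-0.01,0.035,0],[0,0.035,0],[0.01,0.035,0],[0.01,0.035,0],[0,0,0],[0,0,0],[0,0,0]], "dr": [[0,0,0],[0,0,0],[0,0,0],[0,0,0],[0,0,0],[0,0,0],[0,0,0],[0,0,0],[0,0,0],[0,0,0],[0,0,0],[0,0,0],[0,0,0],[0,0,0],[0,0,0],[0,0,0],[0,0,0],[0,0,0]]}}

```text
time_s: 13.63
position: [0.2534, -0.0944, 0.2746]
tool_rot: [[-0.388, 0.922, 0.0], [0.922, 0.388, -0.0], [-0.001, -0.0, -1.0]]
ft_force: [0.2, 0.1, -0.6]
grip_width: -0.0002
```

```bash
python3 look.py 12; python3 - <<'E'
from m import *
t=save('top','t12.png'); s=load('s12')
a=cv2.resize(s['color'][255:355,185:285,::-1],(400,400),interpolation=cv2.INTER_CUBIC)
b=cv2.resize(t['color'][230:330,335:435,::-1],(400,400),interpolation=cv2.INTER_CUBIC)
cv2.imwrite('pics/c12.png',np.hstack([a,b]))
for k in 'gobk': 
  r=mask(s,k,(190,265,285,350)); print(k,r and r[0])
E
```

```text
[ 0.25331264 -0.09493237  0.27449251] [ 0.5276832  -0.2732817  -0.74355003] [[156.626099   158.42251716]]
g [256.76666667 295.2       ]
o [226.11111111 319.76190476]
b [216.45045045 284.40990991]
k [224.98275862 291.05172414]
```

View pics/c12.png

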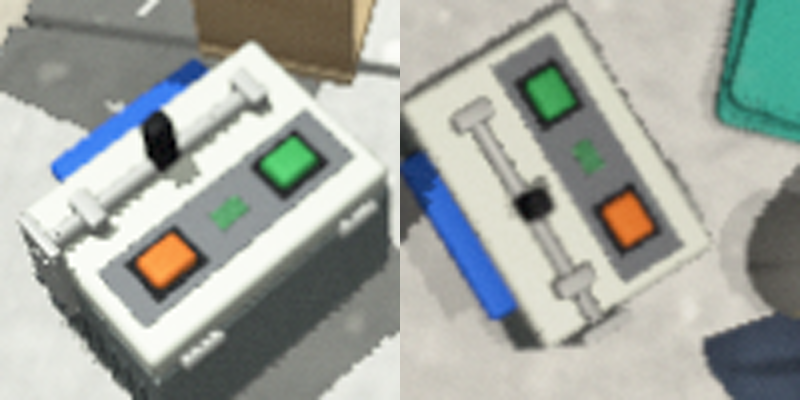

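View pics/t12.png

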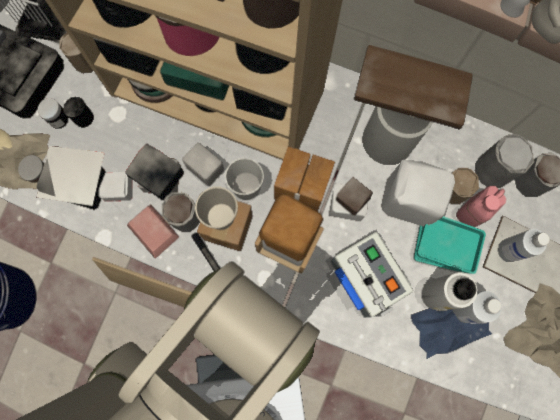

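```bash
python3 -c "
from rig import close_job,observe
print(observe()['ft_force']);print(close_job())"
```

```text
[-0.99076296  0.3837575   0.05629848]
the job is handed in; nothing more can be done
None
```

I pushed the lid shut, pushed the bolt home by its knob, pressed the green key fully down and let it spring back, all with closed fingertips. I handed the job in at about 14 s with the arm clear. `close_job` gives no verdict.

- **Lid:** It stopped hard. The force rose to 37 N for a moment at the stop, more than I wanted, so I backed off at once. The fingertip stopped at z ≈ 0.096 m, where the lip should be at 0.092 m. The front edge of the lid's top (0.098 m) probably stopped it, not the lip. The green key bottomed at z = 0.0999 m (0.100 m expected with the lid shut), which also points to a shut lid.
- **Bolt:** It stopped stiffly at about 9 N. The two views put the knob at y ≈ -5 mm in the box's frame, so the bolt is about 1 mm from nominal home, with 1–2 mm of uncertainty. The rod can be seen in the keeper.
- **Green key:** The force rose from 3.5 N to 8.4 N at the bottom of its travel. In the last picture it looks up again.
- **Box and orange key:** Both key centres stayed within about 0.1 pixel of where they were just after the lid was shut, so the box did not shift and the orange key was not pressed.
- **Other things:** The bench objects visible in the last top view look unmoved. The arm hid part of the marker.
- **Sample:** I could not see it after the lid closed. The fingers stayed outside the box the whole time.
- **Disagreement:** The camera fit put the lid at about -3° and the key tops 3–4 mm low. I took this as calibration bias, since the contact heights agree with a shut lid.

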